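# Follow the plug out of a lock cylinder

### The arm

A 6-joint arm with a two-finger parallel gripper is mounted at the origin on a cart in front of the work surface, level with it; the furniture and walls round the work are solid. World frame = base frame: x ahead of the robot, y to its left, z up, the work surface at z = 0. Lengths are in m, angles in degrees, forces in N, time in s.
With the tool pointing down it reaches from about 0.3 to 0.825 m from the base axis. Payload 5.4 kg.
Tool frame: the origin (TCP) lies midway between the tips of the shut fingers; the grasp point (between the pads) lies 19 mm behind it; z points along the fingers, y is the line along which they close (so a half turn about z gives the same grasp; the last joint's range is limited). The gripper opens to 92 mm and grips with 3 to 60 N. Pads are 20 mm wide; open, the fingers measure 128 mm over their backs; the gripper's body (75 mm by 189 mm) begins 69 mm behind the grasp point.
Start: joints at [-76.897, 9.076, 91.501, -0, 79.423, -12.038], TCP at [0.244, -0.521, 0.215] pointing down, gripper open.
Joint ranges: [-166.64, 166.64], [-54.1, 131.32], [10.49, 154.53], [-73.88, 253.88], [9.74, 151.15], [-171.62, 171.62]. Speed limits (degrees/s): [147.25, 147.25, 180, 180, 180, 180].

### API

Orientations are given as a 3x3 rotation matrix whose columns are the frame's x, y, z axes.
In Python, from plant import read_state, capture, camera_model, order, spot_in, spot_point gives the robot as it stands.
- The arm moves only by the shell command python3 -m creep 'ROWS' [FORCE]. ROWS is JSON, a list that holds one entry, the list of rows, each a list of 7 numbers: the shift along the tool's x, y, z in mm, then the turn, a rotation vector about the tool's x, y, z in rad, then the closure, from 0 (fully open) to 1 (shut). In form: [[[dx, dy, dz, wx, wy, wz, hand], ...]]. A call has 1 to 20 rows; each row is the pose to reach, as a shift and turn from the pose commanded when the call began, along the tool's axes at that moment; what a row does not reach only later rows make up. A row lasts 1/10 s, in which the tool goes at most 50 mm and 8.59 degrees, less where a joint would pass 70% of its speed; a pose out of reach is approached as far as the arm can. A call with a gripper value outside its range is refused whole. The fingers move at their own pace and stop on an object; FORCE is the grip in N (left out, the last holds). Time passes only in rows, so rows that repeat a pose let the fingers close. It gives the time, the measured TCP pose, the force, the opening and the grip force at its end, in the units of the state.
- read_state(): the state, without advancing time (a new reading comes with each control period).
- capture(name): name is "side" or "top"; returns the picture (384x512x3 uint8, red, green, blue); there is no depth.
- camera_model(name): a dict with "fx", "fy", "cx", "cy" (pixels), "distortion" ([k1, k2, p1, p2, k3] as OpenCV has them; the pictures are not rectified), "extrinsics" (4x4, takes a point from world to camera coordinates). Camera axes: x right, y up, looking along -z (the intrinsics and any distortion apply to the point x, -y, -z); pixel columns grow to the right and rows downward; lengths in m; the calibration is good to about 2 mm. A picture is of the moment at which its call begins. camera_model takes no time and is no camera call.
- order.close_job(): hands the job in; it is judged then, once.
Trained networks look in the newest picture that a camera, given by its name, has taken for a name from the list of things; names that differ only in an ending like _2 or _b are one class to them, and where a whole thing is asked for, a point or a joint stands for the part that bears it (a point fixed in the world has none). Each returns a list of dicts, best first, with "p" (0 to 1); they miss things now and then, are a little off and sometimes report something else, mostly with a low value. They report only what shows in the picture. A call takes as long as a camera call. They do not tell look-alikes from the thing itself.
- spot_in(camera, target): "extent" ([left, top, right, bottom] in pixels, round what is visible of it).
- spot_point(camera, target): "pixel" ([column, row] in pixels: a listed point, or the origin of a listed thing).
The state is a dict: "time_s": time; "q": joint angles; "dq": joint speeds; "effort": joint torques, N m; "position": TCP position; "eef_rot": TCP orientation; "wrist_force": force on the tool from outside, world axes, zero at the start; "wrist_torque": the same for the moment, N m; "gripper_width": opening from 0.0 (shut) to 1.0 (fully open); "finger_force": force on a finger pad.
Only numpy, scipy, OpenCV 4.12 (cv2) and the standard library are available. Lean on these libraries where they do the work, as an engineer would, in place of code of your own. Each camera call takes 0.05 s, during which the arm holds its last target. There are 200 camera calls.

### The job

Strip the brass lock cylinder held in the clamp stand: take the red-handled plug follower from the wooden rack, ease it into the open top of the bore and press the stuck plug out of the bottom into the steel dish, keeping the follower close behind it so that none of the sprung pins falls into the emptied bore. Go on until you feel the follower's collar bear firmly on the housing, without ramming it, and leave the follower standing there fully home. Leave the blue follower and the loose things around where they are.

Things in the scene. Friction and masses are not known exactly. Their poses are not given: they have to be found in the camera images.
- clamp_stand: Grey base plate 124 x 106 x 10 mm, fixed, with an aluminium column and jaws (top 105.5 mm up) that clamp a brass cylinder by its fin, bore upright. Origin on the bench exactly under the bore's axis, z up; column and pins lie on its +x side. The cylinder is not measured: how high it was clamped varies, the rim of its open top is 114 to 126 mm above the bench; nothing on the stand is higher.
- plug: Stuck brass plug, 13 mm diameter, 45 mm long with a 16.4 x 2 mm flange at its lower end, upright in the bore. Origin at the centre of its lower face. Its top lies 1 to 15 mm below the bore's rim at the start, how far is not known. Sprung pins press it against the wall: it takes some 5 to 12 N to slide it down. It drops free once past the last pin; it cannot come out upwards.
- dish_floor (a point): Centre of the floor of the round steel dish (80 mm across, 16 mm high) on the base plate under the bore, 12 mm above the bench; the plug drops into it.
- red_follower: Plug follower, 90 g: steel shank 12.7 mm diameter, 50 mm long, slightly rounded end; steel collar 22 mm diameter, 5 mm thick; square red handle 16 x 16 mm, 55 to 105 mm from the tip. Origin at the shank's tip, z from tip to handle, x and y square to the handle's flats. Stands upright in the rack, collar on its top. Fully home in the bore its collar sits on the rim, the tip 50 mm below it.
- blue_follower: The like follower with a blue handle and a thinner shank, 9 mm diameter, for smaller cylinders; too thin here. Same origin and axes. Stands in the rack's other hole; leave it there.
- follower_rack: Wooden block 50 x 116 x 56 mm, fixed, with two upright 15.5 mm holes through it, 32 mm to either side of its middle along its y. Origin at the centre of its underside, z up. A follower must rise 50 mm to come clear of it.
- padlock: Brass padlock, 18 x 40 x 72 mm, standing; a bystander. Origin at the centre of its underside.
- brush: Bench brush with a wooden handle, 40 x 186 x 13 mm, lying; a bystander. Origin at the centre of its underside.
- lock_cylinder: Loose brass double lock cylinder, 17 x 66 x 38 mm; a bystander. Origin at the centre of its underside.
- pin_1 (a joint): Uppermost of the cylinder's five sprung steel pins, 2.8 mm diameter with a round nose, 17 mm below the rim of the bore (14 mm wide, 44 mm long, straight through, wall 2.5 mm). Value: metres into the bore; -0.001 to 0.0015 while it rests on the plug or the red follower, 0.0045 when fallen into the empty bore.
- pin_2 (a joint): The like, 21.5 mm below the rim.
- pin_3 (a joint): The like, 26 mm below the rim.
- pin_4 (a joint): The like, 30.5 mm below the rim.
- pin_5 (a joint): The like, 35 mm below the rim.
There are look-alikes about, which are no part of the job. What is shaped like the red_follower but orange is not meant.

How it is judged:
By the outcome, as a careful person would: the job done as asked, in the order asked, and still so for the second after the job is handed in, with the robot touching nothing.
It also fails if it takes over 45 s, if anything falls off the work surface, if the arm or the gripper's body presses on something with over 40 N, if the wrist force passes 120 N, or if a joint passes its speed limit or range.

## Working session

There is one attempt and no reset: what is moved stays moved. The work goes in short steps, Python scripts to look and compute and a shell command to move; the robot and the scene stay as the last step left them, time stands still between calls to the robot, and variables do not carry over. Pictures are saved under pics/ and viewed, at most 10 in all, crops included, and the job is handed in when it is done.

```bash
mkdir -p pics; ls; python3 - <<'E'
from plant import *
import cv2,numpy as np,json
for c in ("side","top"):
    im=capture(c); cv2.imwrite(f"pics/{c}0.png",im[:,:,::-1])
    m=camera_model(c); E=np.array(m["extrinsics"]); print(c,m["fx"],m["fy"],m["cx"],m["cy"],m["distortion"]); print(E.round(4).tolist(), (-E[:3,:3].T@E[:3,3]).round(3))
    for t in ("red_follower","blue_follower","follower_rack","clamp_stand","dish_floor","plug"):
        print(t,[(round(d["p"],2),np.round(d["pixel"],1).tolist()) for d in spot_point(c,t)[:3]],[(round(d["p"],2),np.round(d["extent"]).tolist()) for d in spot_in(c,t)[:3]])
s=read_state(); print(s)
E
```

```text
pics
side 399.09797226229216 399.09797226229216 258.6912264044124 193.58891429818044 [-0.13393459  0.          0.          0.          0.        ]
[[0.9999, -0.0044, -0.0148, -0.5657], [0.0146, 0.5891, 0.8079, -0.0224], [0.0051, -0.808, 0.5891, -1.0581], [0.0, 0.0, 0.0, 1.0]] [ 0.571 -0.844  0.633]
red_follower [(0.89, [247.2, 319.4]), (0.87, [202.7, 308.8])] [(0.82, [196.0, 271.0, 211.0, 309.0]), (0.57, [241.0, 283.0, 249.0, 320.0]), (0.51, [233.0, 248.0, 244.0, 273.0])]
blue_follower [] [(0.48, [235.0, 226.0, 244.0, 250.0])]
follower_rack [(0.8, [242.6, 275.2]), (0.32, [307.3, 322.3]), (0.26, [223.1, 164.5])] [(0.79, [229.0, 239.0, 257.0, 299.0])]
clamp_stand [(0.56, [250.9, 209.5])] [(0.7, [227.0, 173.0, 279.0, 225.0])]
dish_floor [(0.93, [241.9, 213.0])] [(0.94, [229.0, 198.0, 265.0, 220.0])]
plug [] []
top 432.7301450310245 432.7301450310245 258.09209880409304 196.91892439012122 [-0.04570843  0.          0.          0.          0.        ]
[[0.0021, -1.0, 0.0033, -0.1202], [0.9955, 0.0024, 0.0948, -0.5889], [-0.0948, 0.0031, 0.9955, -0.9719], [0.0, 0.0, 0.0, 1.0]] [ 0.494 -0.116
[... 656 characters left out ...]
7.94243130e+01, -1.20372626e+01]), 'dq': array([ 0.07595077, -0.00526335,  0.01501372,  0.05159536, -0.03878576,
       -0.03778493]), 'effort': array([ 3.26571580e-04, -3.85571551e+01, -3.22361219e+01,  7.01049389e-02,
        3.06934363e-02, -1.54989681e-05]), 'position': array([ 0.24425048, -0.52051064,  0.21457586]), 'eef_rot': array([[ 9.05272655e-01,  4.24831049e-01, -3.14305970e-05],
       [ 4.24831050e-01, -9.05272652e-01,  6.39112630e-05],
       [-1.30177107e-06, -7.12098122e-05, -9.99999997e-01]]), 'wrist_force': array([-0.27288978, -0.12332949,  0.71456411]), 'wrist_torque': array([-0.06023816,  0.00746979, -0.01805424]), 'finger_force': 0.0, 'gripper_width': 0.9974861410368658}
```

```bash
python3 - <<'E'
import cv2,numpy as np
a=cv2.imread("pics/side0.png")[165:345,160:340]; b=cv2.imread("pics/top0.png")[160:270,205:405]
cv2.imwrite("pics/s1.png",cv2.resize(a,(594,594),interpolation=cv2.INTER_CUBIC)); cv2.imwrite("pics/t1.png",cv2.resize(b,(800,440),interpolation=cv2.INTER_CUBIC))
E
```

```text
(no output)
```

View pics/s1.png

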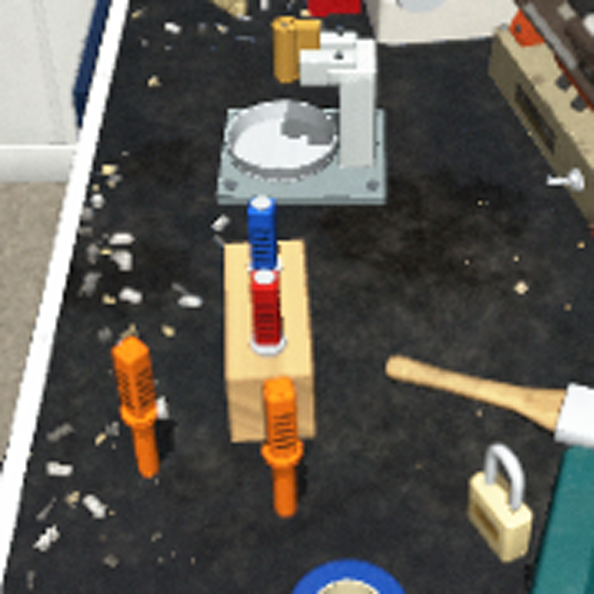

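View pics/t1.png

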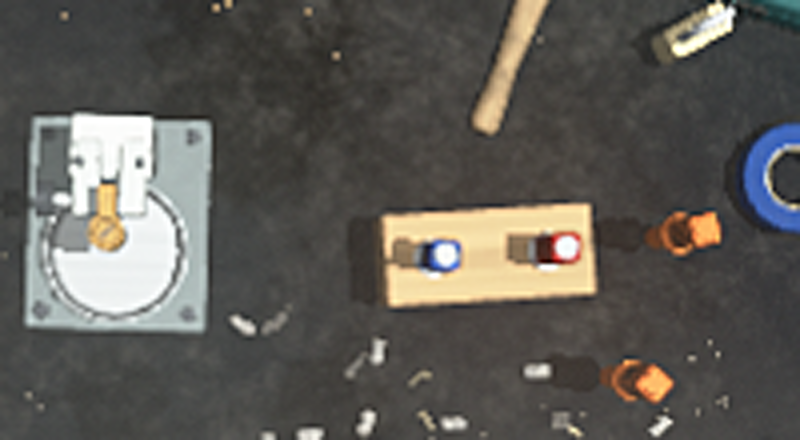

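```bash
cat > h.py <<'E'
import cv2,numpy as np
from plant import *
from scipy.optimize import least_squares
def proj(c,P):
    m=camera_model(c);E=np.array(m["extrinsics"]);p=np.atleast_2d(P)@E[:3,:3].T+E[:3,3]
    p=p*[1,-1,-1];K=np.array([[m["fx"],0,m["cx"]],[0,m["fy"],m["cy"]],[0,0,1.]])
    return cv2.projectPoints(p.reshape(-1,1,3),np.zeros(3),np.zeros(3),K,np.array(m["distortion"]))[0].reshape(-1,2)
def tri(ps,pt):
    r=least_squares(lambda X:np.r_[proj("side",X)[0]-ps,proj("top",X)[0]-pt],[.5,-.2,.1]);return r.x,r.fun
def atz(c,px,z):
    r=least_squares(lambda X:proj(c,[X[0],X[1],z])[0]-px,[.5,-.2]);return r.x
E
python3 - <<'E'
from h import *
print("redtop",tri((240,247.7),(346.7,221.7)))
print("rim",tri((247,171.7),(231.7,218)))
c=[atz("top",(205+u/4,160+v/4),.056) for u,v in((382,215),(592,204),(597,294),(387,307))]
print("rack top corners",np.round(c,4),"ctr",np.mean(c,0), [np.linalg.norm(c[i]-c[i-1]).round(4) for i in range(4)])
c=[atz("top",(205+u/4,160+v/4),.010) for u,v in((32,116),(211,120),(206,332),(25,327))]
print("base",np.round(c,4),"ctr",np.mean(c,0), [np.linalg.norm(c[i]-c[i-1]).round(4) for i in range(4)])
print("dish side",atz("side",(241.9,213),.012))
E
```

```text
redtop (array([ 0.53027917, -0.30487903,  0.11563334]), array([-0.54972532,  0.04877365, -0.05855255, -0.61968937]))
rim (array([ 0.53767717, -0.06381271,  0.12728779]), array([-1.04725681,  0.10733562, -0.06978878, -0.93365361]))
rack top corners [[ 0.5489 -0.2138]
 [ 0.5553 -0.332 ]
 [ 0.5049 -0.3339]
 [ 0.4976 -0.2163]] ctr [ 0.52665931 -0.27402938] [np.float64(0.0514), np.float64(0.1183), np.float64(0.0504), np.float64(0.1179)]
base [[ 0.6094 -0.0126]
 [ 0.6073 -0.1181]
 [ 0.483  -0.1154]
 [ 0.4856 -0.0099]] ctr [ 0.54633562 -0.06399746] [np.float64(0.1238), np.float64(0.1055), np.float64(0.1243), np.float64(0.1056)]
dish side [ 0.52394715 -0.07316422]
```

```bash
python3 - <<'E'
import cv2
a=cv2.imread("pics/top0.png")[208:240,294:360]; b=cv2.imread("pics/top0.png")[183:245,205:265];s=cv2.imread("pics/side0.png")[166:206,230:280]
import numpy as np
A=cv2.resize(a,(800,388),interpolation=cv2.INTER_CUBIC)
cv2.imwrite("pics/A.png",A)
B=np.hstack([cv2.resize(b,(400,413),interpolation=cv2.INTER_CUBIC),cv2.resize(s,(400,413),interpolation=cv2.INTER_CUBIC)])
cv2.imwrite("pics/B.png",B)
E
```

```text
(no output)
```

View pics/A.png

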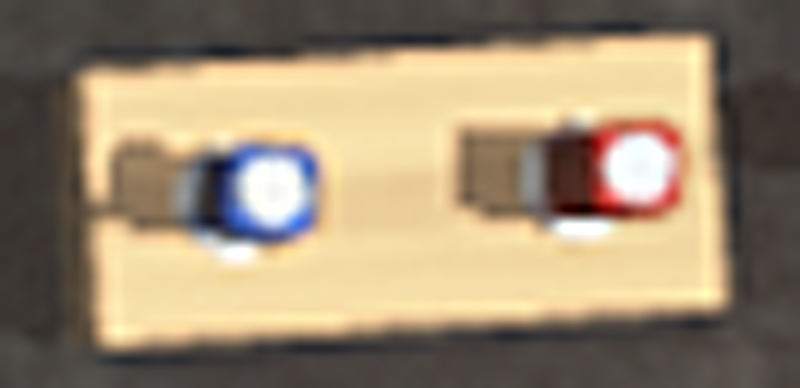

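View pics/B.png

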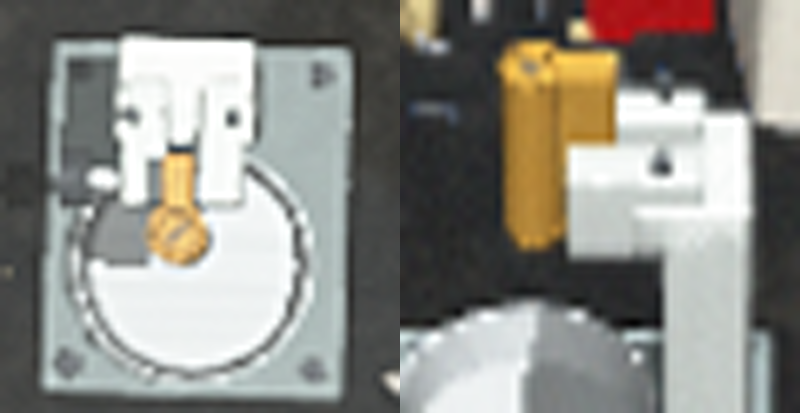

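```bash
python3 - <<'E'
from h import *
X,r=tri((239.6,247.2),(346.3,221.1));print("redtop",X,r); print(atz("top",(346.3,221.1),.111),atz("side",(239.6,247.2),.111))
X,r=tri((245.8,172),(231.3,217.7));print("rim",X,r)
for z in(.116,.12,.124):print(z,atz("top",(231.3,217.7),z),atz("side",(245.8,172),z))
s=read_state();R=s["eef_rot"];p=s["position"]
th=np.radians(3.2) # rack: y axis dir
for x in (.530,):
  G=np.array([.5295,-.305,.13+.0]); print("shift tool",(R.T@(G-p)*1000).round(1))
print(np.degrees(np.arctan2(R[1,1],R[0,1])))
E
```

```text
redtop [ 0.53040493 -0.30402404  0.11620288] [-0.08055476  0.00715528 -0.00855685 -0.09071407]
[ 0.53041981 -0.30511854] [ 0.53014362 -0.29856804]
rim [ 0.53679103 -0.06304408  0.1262122 ] [-0.20466239  0.02087742 -0.01372717 -0.18239627]
0.116 [ 0.53689087 -0.0624762 ] [ 0.53657957 -0.04722361]
0.12 [ 0.53670359 -0.06271094] [ 0.53684876 -0.05339055]
0.124 [ 0.53651631 -0.06294567] [ 0.53711794 -0.0595575 ]
shift tool [349.8 -73.9  84.6]
-64.8600301216522
```

```bash
python3 -m creep '[[[50,-10,0,0,0,-0.15,0.2],[100,-21,0,0,0,-0.3,0.4],[150,-31,10,0,0,-0.45,0.4],[200,-42,20,0,0,-0.6,0.4],[250,-52,30,0,0,-0.75,0.4],[300,-63,40,0,0,-0.9,0.4],[351,-73.5,55,0,0,-1.05,0.4],[351,-73.5,55,0,0,-1.187,0.4],[351,-73.5,55,0,0,-1.187,0.4],[351,-73.5,55,0,0,-1.187,0.4],[351,-73.5,55,0,0,-1.187,0.4],[351,-73.5,55,0,0,-1.187,0.4]]]' 20
```

```text
time_s: 2.5
position: [0.5301, -0.3061, 0.1603]
eef_rot: [[-0.052, 0.999, 0.001], [0.999, 0.052, -0.001], [-0.001, 0.001, -1.0]]
wrist_force: [-0.8, -0.5, -0.3]
gripper_width: 0.597
finger_force: 0.0
```

```bash
python3 -m creep '[[[1,0,30,0,0,0,0.4],[1,0,60,0,0,0,0.4],[1,0,80,0,0,0,0.4],[1,0,90,0,0,0,0.4],[1,0,90,0,0,0,0.4],[1,0,90,0,0,0,0.7],[1,0,90,0,0,0,0.9],[1,0,90,0,0,0,0.95],[1,0,90,0,0,0,0.95],[1,0,90,0,0,0,0.95],[1,0,90,0,0,0,0.95]]]' 30
python3 - <<'E'
from h import *
a=capture("side")[215:315,185:295,::-1];b=capture("top")[190:260,290:390,::-1]
cv2.imwrite("pics/C.png",np.hstack([cv2.resize(a,(440,400),interpolation=cv2.INTER_CUBIC),cv2.resize(b,(360,400))]))
E
```

```text
time_s: 3.6
position: [0.5309, -0.304, 0.07]
eef_rot: [[-0.055, 0.998, 0.0], [0.998, 0.055, -0.0], [-0.0, 0.0, -1.0]]
wrist_force: [-0.3, 0.8, 2.1]
gripper_width: 0.174
finger_force: 30.0
```

View pics/C.png

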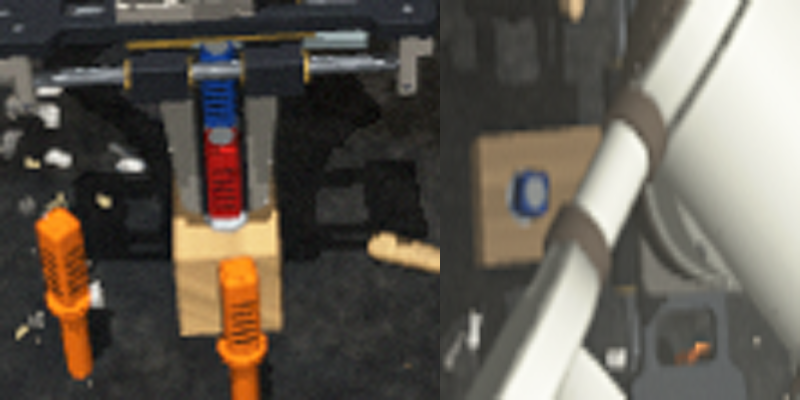

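```bash
python3 -m creep '[[[0,0,-15,0,0,0,0.95],[0,0,-50,0,0,0,0.95],[0,0,-90,0,0,0,0.95],[0,0,-130,0,0,0,0.95],[40,3,-145,0,0,0,0.95],[85,7,-145,0,0,0,0.95],[130,10,-145,0,0,0,0.95],[175,14,-145,0,0,0,0.95],[215,17.5,-145,0,0,0,0.95],[241,19.5,-145,0,0,0,0.95],[241,19.5,-145,0,0,0,0.95],[241,19.5,-145,0,0,0,0.95],[241,19.5,-145,0,0,0,0.95]]]'
python3 - <<'E'
from h import *
a=capture("side")
print(read_state()["position"],read_state()["wrist_force"],spot_point("side","red_follower")[:2],spot_in("side","red_follower")[:2])
cv2.imwrite("pics/D0.png",a[:,:,::-1]);cv2.imwrite("pics/D.png",cv2.resize(a[115:205,205:305,::-1],(660,594),interpolation=cv2.INTER_CUBIC))
E
```

```text
time_s: 5.0
position: [0.537, -0.0631, 0.2149]
eef_rot: [[-0.054, 0.999, 0.0], [0.999, 0.054, -0.0], [-0.0, 0.0, -1.0]]
wrist_force: [-0.2, -1.3, -1.1]
gripper_width: 0.171
finger_force: 30.0
[ 0.53698912 -0.06330656  0.2148513 ] [-0.4130069  -0.065179   -0.87075557] [{'pixel': [243.0, 161.5], 'p': 0.84}, {'pixel': [243.5, 320.2], 'p': 0.8}] [{'extent': [240.0, 120.7, 249.3, 164.9], 'p': 0.81}, {'extent': [194.6, 267.1, 207.7, 309.3], 'p': 0.74}]
```

View pics/D.png

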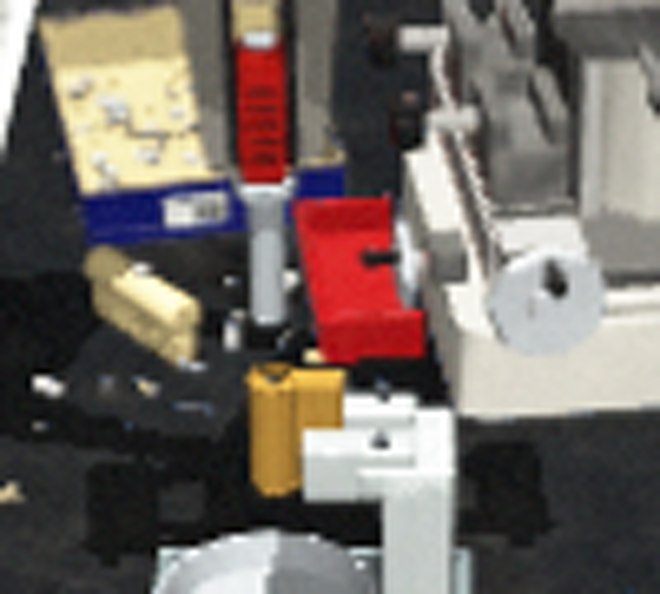

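```bash
python3 - <<'E'
from h import *
a=cv2.imread("pics/D0.png").astype(int); b=cv2.imread("pics/side0.png").astype(int)
for r in (148,153,158,160,162,163,164): print("sh",r,a[r,238:254].sum(1).tolist())
for r in (174,178,182,186,188,189,190): print("br",r,a[r,238:258,2].tolist(),a[r,238:258,0].tolist())
print("hole");print(a[168:176,240:256].sum(2))
for z in (.121,.124):
  for x in(.535,.537,.539,.5415): print(x,z,proj("side",[x,-.063,z])[0].round(2),proj("side",[x,-.063,z-.044])[0].round(2))
print("tip now",proj("side",[.537,-.063,.151])[0],proj("side",[.537,-.063,.171])[0])
E
```

```text
sh 148 [348, 233, 168, 143, 247, 378, 425, 425, 424, 368, 213, 204, 268, 235, 207, 207]
sh 153 [102, 90, 80, 92, 158, 444, 537, 563, 536, 457, 238, 127, 210, 274, 263, 308]
sh 158 [105, 192, 149, 111, 114, 452, 539, 558, 532, 447, 501, 317, 122, 193, 297, 277]
sh 160 [120, 116, 103, 87, 118, 436, 534, 554, 536, 452, 237, 103, 91, 180, 258, 270]
sh 162 [80, 121, 397, 426, 223, 429, 529, 554, 531, 462, 264, 150, 127, 111, 199, 277]
sh 163 [77, 222, 280, 289, 142, 276, 609, 582, 533, 369, 184, 143, 119, 119, 182, 274]
sh 164 [57, 462, 437, 215, 91, 109, 209, 213, 189, 142, 84, 149, 141, 122, 212, 214]
br 174 [43, 45, 46, 48, 75, 148, 168, 205, 207, 162, 175, 148, 177, 184, 183, 189, 184, 188, 160, 139] [45, 46, 51, 50, 47, 47, 50, 68, 68, 50, 56, 43, 55, 59, 56, 62, 60, 62, 50, 128]
br 178 [45, 49, 31, 26, 44, 135, 166, 178, 181, 176, 170, 149, 182, 181, 180, 177, 181, 180, 162, 199] [47, 53, 32, 26, 23, 44, 52, 58, 56, 53, 51, 47, 60, 58, 58, 51, 59, 57, 51, 192]
br 182 [17, 22, 13, 22, 28, 134, 168, 178, 182, 176, 167, 152, 163, 243, 246, 245, 246, 246, 246, 246] [20, 20, 18, 23, 24, 
[... 1077 characters left out ...]
 493 491 495]
 [135 149 321 478 500 391 222 228 442 469 524 523 521 520 517 518]
 [140 140 202 446 495 496 452 479 537 446 461 469 464 471 473 482]
 [146 148 184 306 343 429 432 330 361 300 368 381 375 395 384 390]
 [150 143 147 291 348 373 382 349 352 302 358 371 363 378 369 370]]
0.535 0.121 [244.91 173.89] [245.54 189.21]
0.537 0.121 [245.76 173.88] [246.38 189.2 ]
0.539 0.121 [246.61 173.87] [247.21 189.18]
0.5415 0.121 [247.68 173.85] [248.25 189.17]
0.535 0.124 [244.86 172.82] [245.5  188.19]
0.537 0.124 [245.72 172.8 ] [246.34 188.18]
0.539 0.124 [246.57 172.79] [247.17 188.17]
0.5415 0.124 [247.64 172.77] [248.21 188.15]
tip now [245.32347802 162.95119221] [245.02466205 155.43900836]
```

```bash
python3 - <<'E'
from h import *
a=cv2.imread("pics/top0.png").astype(int)
o=a[:,:,2]-a[:,:,0]
print(o[205:226,224:241])
print((a.sum(2)//3)[211:226,224:241])
r=a[:,:,2]-(a[:,:,0]+a[:,:,1])//2
print("red");print(r[214:230,336:354]); print((a.sum(2)//3)[214:230,336:354])
E
```

```text
[[  0   0  -1  -1   0  -8  -5 -19 -17 -15  -7  -4  -1   0   0   0   0]
 [  0  -1  -2  -3  -9  30 115 113 117  94  10  -6  -2   0  -1  -1   0]
 [  0  -1  -1  -3 -11  76 126 120 119 125  26  -5  -2   0   0   0   0]
 [  0   0  -1  -3 -10  73 121 113 115 119  23  -4  -2   0   0  -1  -1]
 [  0   0  -2  -3  -8  74 118 112 113 119   9  -6  -1   0   0  -1  -1]
 [  0  -1  -2  -3  -9  68 117 111 114 121   0  -3  -1   0   0   0   0]
 [  0   0  -1  -3  -9  68 119 111 114 122  -3  -2  -2  -1  -1   0   1]
 [  0   0  -2  -4 -10  75 119 112 114 121  -5   0   0   0   0   0   2]
 [  0   0  -4  -8 -12  75 118 114 113 112  -1  -6  -3   1   0   3   3]
 [ -4  -5  -9   3  74 113  89  81  91 113  78 -10 -11  -7  -6  -6  -4]
 [ -4  -5 -13  53 113 108 107 100  98 103 109  22  -5  -4  -3  -2  -3]
 [ -4  -8  -8  72 119 103 115 107  79  70 119  71 -12  -6  -4  -2  -2]
 [ -3  -8  14  72 108 115 108  62  55 102 113 100   1  -7  -3  -3  -4]
 [ -4  -9  20  67 101 107  58  46 101 115 114 113   3  -5  -3  -4  -4]
 [ -5  -7   6  75 120  98  79 100 114 112 108 116  -3  -6  -3  -5  -3]
 [ -4  -6  -7  44 113 113 101 114 1
[... 3163 characters left out ...]
253 185 167 202 162  81]
 [100 137 121  49  43  49  45 130 247 252 247 248 253 205 164 200 181 104]
 [103 138 124  49  50  51  51 109 242 252 247 249 247 177 171 205 191 113]
 [106 141 123  48  48  52  55  92 200 254 253 254 238 138 179 210 210 135]
 [109 127 114  64  45  49  48  91 137 184 204 210 162 113 179 205 216 140]
 [104 100  99  72  35  22  20  43  54  55  90 102 125 172 200 206 216 141]
 [190 191 140 164 247 252 252 248 207 183 188 187 192 205 209 208 219 152]
 [215 216 198 210 229 235 241 238 221 212 212 211 210 206 207 206 217 155]
 [207 208 207 208 198 196 203 203 203 204 205 204 204 204 204 205 216 154]
 [205 204 204 205 205 204 204 205 205 205 205 205 205 206 206 207 216 168]]
```

```bash
python3 - <<'E'
from h import *
R=atz("top",(346.2,221.4),.111)
for z in(.119,.123):
  for r in (216.6,217.2): 
    q=atz("top",(231.0,r),z);print(z,r,q.round(4),(q-R)*1000)
# model check: outline of barrel (rim circle + lower circle) in top camera for candidate
t=np.linspace(0,2*np.pi,60)
for x in(.537,.5385):
  for z in(.121,.077):
    c=proj("top",np.c_[x+.0095*np.cos(t),-.0625+.0095*np.sin(t),0*t+z]);print(x,z,c.min(0).round(2),c.max(0).round(2))
E
```

```text
0.119 216.6 [ 0.539 -0.062] [  9.26359152 242.88905397]
0.119 217.2 [ 0.5378 -0.062 ] [  8.00853535 242.87925494]
0.123 216.6 [ 0.5389 -0.0622] [  9.06614336 242.65146857]
0.123 217.2 [ 0.5376 -0.0623] [  7.81663615 242.64171287]
0.537 0.121 [226.62 212.99] [235.72 222.09]
0.537 0.077 [228.01 214.15] [236.69 222.83]
0.5385 0.121 [226.63 212.27] [235.73 221.37]
0.5385 0.077 [228.02 213.46] [236.7  222.14]
```

```bash
python3 -m creep '[[[1.4,2.1,0,0,0,0,0.95],[1.4,2.1,22,0,0,0,0.95],[1.4,2.1,24,0,0,0,0.95],[1.4,2.1,24,0,0,0,0.95],[1.4,2.1,24,0,0,0,0.95]]]'
python3 - <<'E'
from h import *
a=capture("side")
s=read_state();print(s["position"],s["wrist_force"],s["wrist_torque"])
cv2.imwrite("pics/E0.png",a[:,:,::-1]);cv2.imwrite("pics/E.png",cv2.resize(a[140:200,220:280,::-1],(600,600),interpolation=cv2.INTER_CUBIC))
E
```

```text
time_s: 5.65
position: [0.5393, -0.0608, 0.1913]
eef_rot: [[-0.055, 0.998, 0.001], [0.998, 0.055, -0.0], [-0.0, 0.001, -1.0]]
wrist_force: [-0.0, 0.7, -0.5]
gripper_width: 0.175
finger_force: 30.0
[ 0.53947036 -0.06087911  0.19153989] [ 0.06371268 -0.90916277 -0.22554655] [-0.02146584 -0.10279665  0.03257645]
```

View pics/E.png

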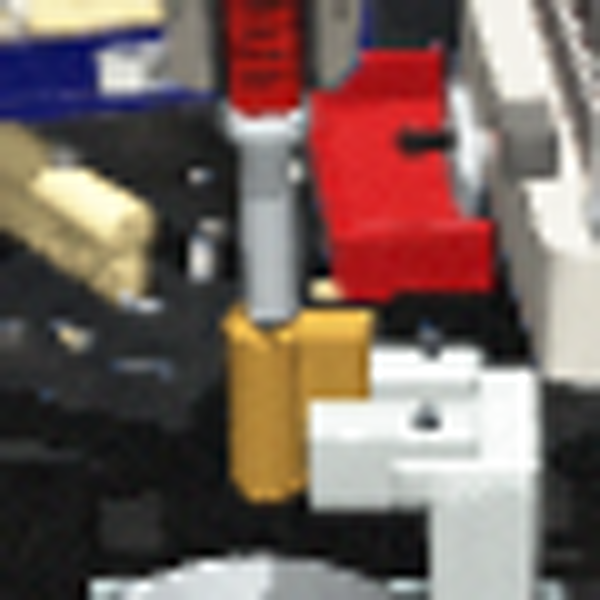

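```bash
python3 -m creep '[[[0,-0.7,0,0,0,0,0.95],[0,-0.7,1,0,0,0,0.95],[0,-0.7,2,0,0,0,0.95],[0,-0.7,2,0,0,0,0.95]]]'; python3 -m creep '[[[0,0,1,0,0,0,0.95],[0,0,2,0,0,0,0.95],[0,0,2,0,0,0,0.95]]]'
```

```text
time_s: 6.1
position: [0.5382, -0.0606, 0.1885]
eef_rot: [[-0.055, 0.998, -0.0], [0.998, 0.055, 0.0], [0.0, -0.0, -1.0]]
wrist_force: [-0.7, 0.2, -0.5]
gripper_width: 0.174
finger_force: 30.0
time_s: 6.4
position: [0.5382, -0.0607, 0.1869]
eef_rot: [[-0.055, 0.998, -0.0], [0.998, 0.055, -0.0], [-0.0, -0.0, -1.0]]
wrist_force: [-1.7, 0.4, 2.3]
gripper_width: 0.17
finger_force: 30.0
```

```bash
python3 -m creep '[[[0,0,1,0,0,0,0.95],[0,0,2,0,0,0,0.95],[0,0,2,0,0,0,0.95]]]'
```

```text
time_s: 6.7
position: [0.5384, -0.0608, 0.1867]
eef_rot: [[-0.055, 0.998, 0.0], [0.998, 0.055, -0.001], [-0.001, 0.0, -1.0]]
wrist_force: [-5.2, 0.9, 12.0]
gripper_width: 0.171
finger_force: 30.0
```

```bash
python3 -m creep '[[[0,-0.4,-1,0,0,0,0.95],[0,-0.8,-1,0,0,0,0.95],[0,-0.8,-1,0,0,0,0.95]]]';python3 -m creep '[[[0,0,1,0,0,0,0.95],[0,0,1,0,0,0,0.95]]]'
```

```text
time_s: 7.0
position: [0.5381, -0.0608, 0.1868]
eef_rot: [[-0.055, 0.998, 0.002], [0.998, 0.055, -0.0], [-0.0, 0.002, -1.0]]
wrist_force: [-1.5, 0.5, 6.7]
gripper_width: 0.171
finger_force: 30.0
time_s: 7.2
position: [0.5382, -0.0609, 0.1867]
eef_rot: [[-0.055, 0.998, 0.002], [0.998, 0.055, -0.001], [-0.001, 0.002, -1.0]]
wrist_force: [-4.5, 0.7, 10.4]
gripper_width: 0.176
finger_force: 30.0
```

```bash
python3 -m creep '[[[0,0,-2,0,0,0,0.95],[0,0,-2,0,0,0,0.95]]]';python3 -m creep '[[[0,1,0,0,0,0,0.95],[0,2,0,0,0,0,0.95],[0,2,0,0,0,0,0.95]]]';python3 -m creep '[[[0,-1,0,0,0,0,0.95],[0,-2.8,0,0,0,0,0.95],[0,-3.2,0,0,0,0,0.95],[0,-3.2,0,0,0,0,0.95]]]'
```

```text
time_s: 7.4
position: [0.5379, -0.0608, 0.1868]
eef_rot: [[-0.055, 0.998, 0.001], [0.998, 0.055, -0.0], [-0.0, 0.001, -1.0]]
wrist_force: [-0.8, -0.8, 2.5]
gripper_width: 0.172
finger_force: 30.0
time_s: 7.7
position: [0.5385, -0.0607, 0.1867]
eef_rot: [[-0.055, 0.998, -0.003], [0.998, 0.055, -0.0], [-0.0, -0.003, -1.0]]
wrist_force: [-4.6, -0.5, 7.8]
gripper_width: 0.172
finger_force: 30.0
time_s: 8.1
position: [0.537, -0.0608, 0.1868]
eef_rot: [[-0.055, 0.998, 0.002], [0.998, 0.055, -0.0], [-0.0, 0.002, -1.0]]
wrist_force: [3.9, 1.0, 1.5]
gripper_width: 0.17
finger_force: 30.0
```

```bash
python3 -m creep '[[[0,1.1,0,0,0,0,0.95],[0,1.1,1,0,0,0,0.95],[0,1.1,2,0,0,0,0.95],[0,1.1,3,0,0,0,0.95],[0,1.1,3,0,0,0,0.95]]]' 45
```

```text
time_s: 8.6
position: [0.5374, -0.0609, 0.1841]
eef_rot: [[-0.055, 0.998, -0.0], [0.998, 0.055, -0.0], [-0.0, -0.0, -1.0]]
wrist_force: [0.0, 0.7, 4.5]
gripper_width: 0.173
finger_force: 45.0
```

```bash
python3 -m creep '[[[0,0,1,0,0,0,0.95],[0,0,2,0,0,0,0.95],[0,0,3,0,0,0,0.95],[0,0,3,0,0,0,0.95]]]';python3 -m creep '[[[0,0,1,0,0,0,0.95],[0,0,2,0,0,0,0.95],[0,0,3,0,0,0,0.95],[0,0,3,0,0,0,0.95]]]'
```

```text
time_s: 9.0
position: [0.5374, -0.0608, 0.181]
eef_rot: [[-0.055, 0.998, -0.0], [0.998, 0.055, -0.0], [-0.0, -0.0, -1.0]]
wrist_force: [-0.8, 0.4, 4.8]
gripper_width: 0.171
finger_force: 45.0
time_s: 9.4
position: [0.5373, -0.0608, 0.1779]
eef_rot: [[-0.055, 0.998, -0.0], [0.998, 0.055, -0.0], [-0.0, -0.0, -1.0]]
wrist_force: [-0.3, 0.4, 4.3]
gripper_width: 0.167
finger_force: 45.0
```

```bash
python3 -m creep '[[[0,0,1,0,0,0,0.95],[0,0,2,0,0,0,0.95],[0,0,3,0,0,0,0.95],[0,0,4,0,0,0,0.95],[0,0,5,0,0,0,0.95],[0,0,6,0,0,0,0.95],[0,0,7,0,0,0,0.95],[0,0,8,0,0,0,0.95]]]'
python3 - <<'E'
from h import *
a=capture("side")
cv2.imwrite("pics/F.png",cv2.resize(a[140:220,220:280,::-1],(450,600),interpolation=cv2.INTER_CUBIC))
E
```

```text
time_s: 10.2
position: [0.5374, -0.0608, 0.1704]
eef_rot: [[-0.055, 0.998, -0.0], [0.998, 0.055, -0.0], [-0.0, -0.0, -1.0]]
wrist_force: [-2.6, 0.5, 9.6]
gripper_width: 0.171
finger_force: 45.0
```

View pics/F.png

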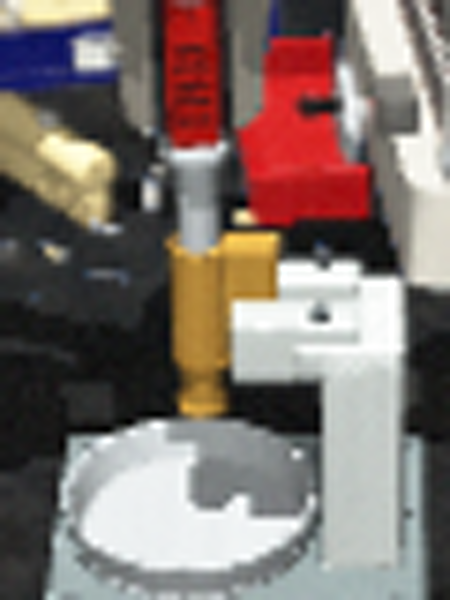

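The picture shows the shank well down in the bore and the plug with its flange coming out of the bottom (200, 400). I'll go on pushing.

```bash
python3 -m creep '[[[0,0,1,0,0,0,0.95],[0,0,2,0,0,0,0.95],[0,0,3,0,0,0,0.95],[0,0,4,0,0,0,0.95],[0,0,5,0,0,0,0.95],[0,0,6,0,0,0,0.95],[0,0,7,0,0,0,0.95],[0,0,8,0,0,0,0.95]]]'
python3 -m creep '[[[0,0,1,0,0,0,0.95],[0,0,2,0,0,0,0.95],[0,0,3,0,0,0,0.95],[0,0,4,0,0,0,0.95],[0,0,5,0,0,0,0.95],[0,0,6,0,0,0,0.95]]]'
```

```text
time_s: 11.05
position: [0.5373, -0.0608, 0.1623]
eef_rot: [[-0.055, 0.998, -0.0], [0.998, 0.055, -0.0], [-0.0, -0.0, -1.0]]
wrist_force: [-1.1, 0.0, 7.2]
gripper_width: 0.168
finger_force: 45.0
time_s: 11.65
position: [0.5373, -0.0608, 0.1563]
eef_rot: [[-0.055, 0.998, -0.001], [0.998, 0.055, -0.0], [-0.0, -0.001, -1.0]]
wrist_force: [-2.4, 0.2, 6.8]
gripper_width: 0.169
finger_force: 45.0
```

```bash
python3 -m creep '[[[0,0,1,0,0,0,0.95],[0,0,2,0,0,0,0.95],[0,0,3,0,0,0,0.95],[0,0,4,0,0,0,0.95],[0,0,5,0,0,0,0.95],[0,0,6,0,0,0,0.95]]]'
python3 -m creep '[[[0,0,1,0,0,0,0.95],[0,0,2,0,0,0,0.95],[0,0,3,0,0,0,0.95],[0,0,4,0,0,0,0.95],[0,0,5,0,0,0,0.95]]]'
```

```text
time_s: 12.25
position: [0.5372, -0.0608, 0.1501]
eef_rot: [[-0.055, 0.998, -0.001], [0.998, 0.055, -0.0], [-0.0, -0.001, -1.0]]
wrist_force: [-1.6, 0.8, 6.6]
gripper_width: 0.169
finger_force: 45.0
time_s: 12.75
position: [0.5368, -0.0608, 0.1445]
eef_rot: [[-0.055, 0.998, -0.002], [0.998, 0.055, -0.0], [0.0, -0.002, -1.0]]
wrist_force: [-1.0, -0.6, 2.7]
gripper_width: 0.171
finger_force: 45.0
```

```bash
python3 -m creep '[[[0,0,1,0,0,0,0.95],[0,0,2,0,0,0,0.95],[0,0,3,0,0,0,0.95],[0,0,3,0,0,0,0.95]]]'
python3 -m creep '[[[0,0,1,0,0,0,0.95],[0,0,2,0,0,0,0.95],[0,0,2,0,0,0,0.95]]]'
```

```text
time_s: 13.15
position: [0.5367, -0.0607, 0.1409]
eef_rot: [[-0.055, 0.998, -0.002], [0.998, 0.055, 0.0], [0.0, -0.002, -1.0]]
wrist_force: [-2.0, -0.7, 1.6]
gripper_width: 0.172
finger_force: 45.0
time_s: 13.45
position: [0.5368, -0.0607, 0.139]
eef_rot: [[-0.055, 0.998, -0.002], [0.998, 0.055, 0.0], [0.0, -0.002, -1.0]]
wrist_force: [-3.8, -1.7, 1.0]
gripper_width: 0.172
finger_force: 45.0
```

```bash
python3 -m creep '[[[0,0,1,0,0,0,0.95],[0,0,2,0,0,0,0.95],[0,0,2,0,0,0,0.95]]]'
```

```text
time_s: 13.75
position: [0.5368, -0.0607, 0.1385]
eef_rot: [[-0.055, 0.998, -0.002], [0.998, 0.055, 0.0], [0.0, -0.002, -1.0]]
wrist_force: [-7.4, -0.2, 9.6]
gripper_width: 0.169
finger_force: 45.0
```

```bash
python3 -m creep '[[[0,0,1,0,0,0,0.95],[0,0,2,0,0,0,0.95],[0,0,2.5,0,0,0,0.95],[0,0,2.5,0,0,0,0.95]]]'
```

```text
time_s: 14.15
position: [0.5369, -0.0607, 0.1384]
eef_rot: [[-0.055, 0.998, -0.002], [0.998, 0.055, -0.0], [-0.0, -0.002, -1.0]]
wrist_force: [-14.9, 1.7, 23.4]
gripper_width: 0.169
finger_force: 45.0
```

```bash
python3 -m creep '[[[0,0,-1.5,0,0,0,0.95],[0,0,-3.5,0,0,0,0.95],[0,0,-3.5,0,0,0,0.95]]]' 20; python3 -m creep '[[[0,0,0,0,0,0,0.8],[0,0,0,0,0,0,0.6],[0,0,0,0,0,0,0.4],[0,0,0,0,0,0,0.4],[0,0,0,0,0,0,0.4],[0,0,-10,0,0,0,0.4],[0,0,-40,0,0,0,0.4],[0,0,-80,0,0,0,0.4],[0,0,-120,0,0,0,0.4],[-40,0,-120,0,0,0,0.4],[-80,0,-120,0,0,0,0.4],[-120,0,-120,0,0,0,0.4],[-120,0,-120,0,0,0,0.4],[-120,0,-120,0,0,0,0.4]]]'
python3 - <<'E'
from h import *
a=capture("side");b=capture("top")
cv2.imwrite("pics/G.png",np.hstack([cv2.resize(a[130:230,215:285,::-1],(420,600),interpolation=cv2.INTER_CUBIC),cv2.resize(b[180:250,205:250,::-1],(380,600),interpolation=cv2.INTER_CUBIC)]))
for t in("red_follower","plug"):print([(round(d["p"],2),np.round(d["extent"],1).tolist()) for d in spot_in("side",t)[:3]])
print([proj("side",[.5375,-.062,z])[0].round(1) for z in(.1235,.1285,.1785)])
E
```

```text
time_s: 14.45
position: [0.5368, -0.0607, 0.1385]
eef_rot: [[-0.055, 0.998, -0.001], [0.998, 0.055, 0.0], [0.0, -0.001, -1.0]]
wrist_force: [-5.1, -0.9, 3.0]
gripper_width: 0.17
finger_force: 20.0
time_s: 15.85
position: [0.544, -0.181, 0.2591]
eef_rot: [[-0.053, 0.999, 0.0], [0.999, 0.053, 0.0], [0.0, 0.001, -1.0]]
wrist_force: [0.3, 1.3, -0.6]
gripper_width: 0.599
finger_force: 0.0
[(0.82, [195.3, 267.6, 211.2, 310.3]), (0.58, [240.0, 149.3, 249.8, 174.2]), (0.58, [239.2, 282.8, 249.0, 321.3])]
[(0.63, [243.1, 203.8, 260.5, 212.0])]
[array([245.9, 172.7]), array([245.9, 170.9]), array([245.1, 152.3])]
```

View pics/G.png

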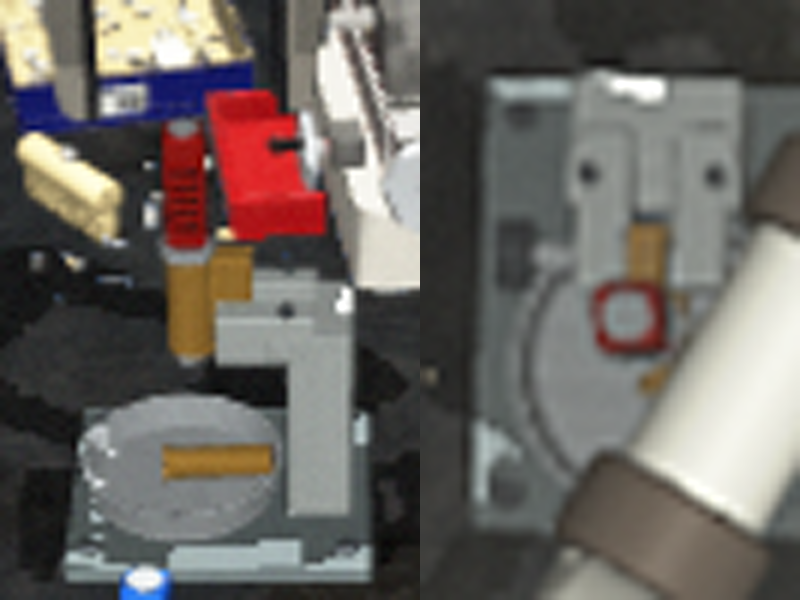

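The red follower stands upright with its collar on the rim at (185, 250). The plug lies in the dish at (218, 460), and the gripper is clear.

```bash
python3 -c "from plant import order; print(order.close_job())"
```

```text
the job is handed in; nothing more can be done
None
```

The plug is out and lying in the dish, the red follower is fully home with its collar pressed on the rim at about 23 N and released, and the job was handed in at about 16 s; the pins couldn't be seen directly, but the follower stayed close behind the plug all the way down.

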